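Load the last vial into the push-back rack

ROBOT

A 6-joint arm with a two-finger parallel gripper is mounted at the origin on a cart in front of the work surface, level with it; the furniture and walls round the work are solid. World frame = base frame: x ahead of the robot, y to its left, z up, the work surface at z = 0. Lengths are in mm, angles in rad, forces in N, time in s.
With the tool pointing down it reaches from about 375 to 975 mm from the base axis. Payload 3.8 kg.
Tool frame: the origin (TCP) lies on the mounting face of the last link; the fingertips stand 173 mm ahead of it and the grasp point (between the pads) lies 155 mm ahead of it; z points along the fingers, y is the direction in which the jaws open and shut (so a half turn about z gives the same grasp; the last joint's range is limited). The gripper opens to 85 mm and grips with 20 to 120 N. Pads are 22 mm wide; open, the fingers measure 114 mm over their backs; the gripper's body (76 mm by 85 mm) begins 54 mm behind the grasp point. The pads swing forward as they close: fully open they stand 13 mm farther back than shut.
Start: joints at [1.259, 0.264, 1.604, -0, 1.274, -0.037], TCP at [183.162, 649.67, 404.68] pointing down, gripper open.
Joint ranges: [-2.63, 2.63], [-0.94, 2.18], [0.31, 2.57], [-1.31, 4.45], [0, 2.66], [-2.55, 2.55]. Speed limits (rad/s): [2.57, 2.57, 3.14, 3.14, 3.14, 3.14].

INTERFACE

Orientations are given as a unit quaternion [x, y, z, w].
In Python, from rig import telemetry, vision, finish_job gives the robot as it stands. The module is installed in compiled form; this text tells all that it offers.
- The arm moves only by the tool servo_tool, never from a script. Its argument "deltas" is one flat list of numbers, 5 for each row, row after row: the opening in per cent of the stroke, from 0 (shut) to 100 (fully open), then the shift along the world's x, y, z in mm, then the turn about the world's z in degrees. A call has 1 to 12 rows; each row is the pose to reach, as a shift and turn from the pose commanded when the call began; what a row does not reach only later rows make up. A row lasts 1/8 s, in which the tool goes at most 62.5 mm and 10.7 degrees, less where a joint would pass 70% of its speed; a pose out of reach is approached as far as the arm can. A call with a gripper value outside its range is refused whole. The fingers move at their own pace and stop on an object; "squeeze" is the grip in N (left out, the last holds). Time passes only in rows, so rows that repeat a pose let the fingers close. It gives the time, the measured TCP pose, the force and the opening at its end, in the units of the state.
- telemetry.get_state(): the state, without advancing time (a new reading comes with each control period).
- vision.get_image(name): name is "scene" or "top" or "wrist"; returns the picture (420x560x3 uint8, red, green, blue); there is no depth.
- vision.camera_params(name): a dict with "fx", "fy", "cx", "cy" (pixels), "position" and "rotation" of the camera in the world. Camera axes: x right, y down, z forward; pixel columns grow to the right and rows downward; lengths in mm; the calibration is good to about 2 mm. The wrist camera is an equidistant fisheye: a pixel r from the principal point sees the ray r / f radians off the axis. A picture is of the moment at which its call begins: read the wrist's pose just before it. camera_params takes no time and is no camera call; for the wrist camera it gives the pose at the moment of the call.
- finish_job(): hands the job in, once; it reports no verdict.
The state is a dict: "clock": time; "qpos": joint angles; "dq": joint speeds; "tau": joint torques, N m; "ee_pos": TCP position; "tool_rot": TCP orientation; "force": force on the tool from outside, world axes, zero at the start; "wrist_torque": the same for the moment, N m; "width": opening from 0.0 (shut) to 1.0 (fully open).
Only numpy, scipy, OpenCV 4.12 (cv2) and the standard library are available. Lean on these libraries where they do the work, as an engineer would, in place of code of your own. Each camera call takes 0.05 s, during which the arm holds its last target. There are 200 camera calls.

TASK

A sample vial lies at the low front end of the sloped vial rack. With your fingertips push it up the gutter, without lifting it, until the whole row is home against the block at the top and the spring pawls have popped up behind it, so that it cannot roll back. Then swing the rack's keeper arm fully shut over the row, and leave the things lying round the rack where they are.

Things in the scene. Friction and masses are not known exactly. Their poses are not given: they have to be found in the camera images.
- rack: the vial rack, fixed to the bench: a steel base plate 178 x 78 mm with a tilted open gutter on it, low end to the front. Origin at the middle of its underside on the bench, x towards the rack's high end, y left, z up
- gutter: the rack's gutter, rising 9 deg (0.157 rad) to the high end. Origin at the low end: inner face of the front lip, midway across, level with the tops of the two ribs the vials roll on, 18 mm above the bench; x up along the slope, y left across it, z square to it. Inside width 56 mm; walls 2.5 mm thick, 10 mm above the ribs. The lip, 3 mm thick, is two 6 mm high side tabs with a 36 mm gap between
- pawl_face (a point): fixed point in the middle of the gutter, 62 mm up from the lip and 11.5 mm above the ribs, between the upright rear faces of two spring pawls: steel tongues 6 mm wide, 19 to 25 mm either side of the midline, sloping up from the floor 32 mm before this point to 14 mm above the ribs. A vial pushed up rolls over them and they spring up when its middle is 12 mm past the point
- pawl (a joint): angle of the pawls in rad: 0 = up (catching), grows as they are pressed down, about 0.42 with the tips level with the ribs; limit 0.48; a weak spring (about 0.1 N at the tip) lifts them
- stop_face (a point): point on the lower face of the white block at the top of the gutter, midway across, 136 mm up it and 11.5 mm above the ribs. The block is 19 mm thick and 24 mm high. Three vials against it leave 5 mm of play to the pawls
- keeper (a joint): angle of the keeper arm in rad: 0 = shut against its stop, over the row and pointing down the gutter; grows as it swings out to the left (seen from the low end); limit 1.75. Its pivot is square to the slope, in the middle of the block, 10 mm behind stop_face. It stays where it is left (friction about 0.2 N at the pin)
- keeper_pin (a point): middle of the upright black pin by which the keeper arm is pushed: 12 mm in diameter, 34 mm tall (17 mm above and below this point), square to the slope, 70 mm from the pivot; its lower end is 29.5 mm above the level of the ribs. The arm under it is 12 mm wide, 3 mm thick, ends 8 mm past the pin and clears the vials by 3 mm
- vial_1_mid (a point): middle of the vial with white cap and brownish content: a closed cylinder 23 mm in diameter and 52 mm long, about 30 g, smooth glass (friction about 0.3), lying on its side across the gutter, free to roll along it; it waits at the low front end against the lip, and is the one to be pushed up. The point is on its axis halfway along, 11.5 mm above the ribs it rolls on
- vial_2_mid (a point): middle of the vial with black cap and yellowish content: a closed cylinder 23 mm in diameter and 52 mm long, about 30 g, smooth glass (friction about 0.3), lying on its side across the gutter, free to roll along it; it lies in the row, against the pawls' rear faces at the start. The point is on its axis halfway along, 11.5 mm above the ribs it rolls on
- vial_0_mid (a point): middle of the vial with black cap and clear content: a closed cylinder 23 mm in diameter and 52 mm long, about 30 g, smooth glass (friction about 0.3), lying on its side across the gutter, free to roll along it; it lies in the row, above the yellowish one at the start. The point is on its axis halfway along, 11.5 mm above the ribs it rolls on
- vial_0: that clear vial itself: origin at the centre of its bottom, z along its axis to the cap
- vial_1: the white-capped vial itself: origin at the centre of its bottom, z along its axis to the cap
- vial_2: the yellowish vial itself: origin at the centre of its bottom, z along its axis to the cap
- tape_roll: roll of label tape, 68 mm across and 19 mm high, lying flat right of the rack; origin at the centre of its underside. To be left alone
- stopper_box: small square box, 70 x 70 x 32 mm, right of the rack; origin at the centre of its underside. To be left alone
- tweezers: steel tweezers 129 x 13 x 9 mm lying flat left of the rack's low end; origin at the centre of the underside. To be left alone
Not all that is in view belongs to the job. Leave any turquoise look-alike of the rack alone. Leave any blue look-alike of the vial_1 alone.

How it is judged:
By the outcome, as a careful person would: the job done as asked, in the order asked, and still so for the second after the job is handed in, with the robot touching nothing.
It also fails if it takes over 48 s, if anything falls off the work surface, if the arm or the gripper's body presses on something with over 40 N, if the wrist force passes 120 N, or if a joint passes its speed limit or range.

## Working session

There is one attempt and no reset: what is moved stays moved. The work goes in short steps, Python scripts to look and compute and a tool call to move; the robot and the scene stay as the last step left them, time stands still between calls to the robot, and variables do not carry over. Pictures are saved under pics/ and viewed, about 8 in all and at most 12, crops included, and the job is handed in when it is done.

Besides the shell and the picture viewer there is one more tool, called after "Emit:" by a JSON object that holds its "api" and its "payload", one argument or row to a line. servo_tool: Moves the arm, as the interface text tells. Its arguments: {"type":"object","properties":{"deltas":{"type":"array","items":{"type":"number"}},"squeeze":{"type":"number"}},"required":["deltas"]}

```bash
mkdir -p pics; python3 - <<'E'
from rig import telemetry, vision
import cv2
for n in ("scene","top"):
    p=vision.camera_params(n); print(n,p)
    cv2.imwrite(f"pics/{n}0.png",cv2.cvtColor(vision.get_image(n),cv2.COLOR_RGB2BGR))
s=telemetry.get_state(); print(s)
E
```

```text
scene {'fx': 510.80291608666903, 'fy': 510.80291608666903, 'cx': 290.3889860385334, 'cy': 211.29727946455444, 'position': array([-86.50000706, 528.08878516, 620.72513115]), 'rotation': array([-0.40648292,  0.79266104, -0.40870858,  0.19853819])}
top {'fx': 428.44843107365176, 'fy': 428.44843107365176, 'cx': 281.1302102945867, 'cy': 208.99516406918153, 'position': array([464.40753638,  96.42755366, 909.56122312]), 'rotation': array([-0.69743539,  0.71516659, -0.0357088 ,  0.02907771])}
{'clock': 0.1, 'qpos': array([ 1.25910547e+00,  2.64692431e-01,  1.60524413e+00,  1.39746072e-05,
        1.27372218e+00, -3.68751515e-02]), 'dq': array([ 1.45260371e-05, -1.36773987e-04, -2.46071472e-03, -1.99778649e-04,
       -2.03887043e-03,  4.78390544e-04]), 'tau': array([-3.18039440e-05, -5.16711831e+01, -3.68589163e+01, -9.67208734e-05,
        6.34057142e-03,  2.14924015e-06]), 'ee_pos': array([183.06202795, 649.37806776, 403.47270619]), 'tool_rot': array([ 1.36977821e-01,  9.90573576e-01, -1.01623492e-03, -1.85709630e-04]), 'force': array([-1.32505851,  0.04697627, -0.91453642]), 'wrist_torque': array([ 0.02843421,  0.11016638, -0.0190309 ]), 'width': 1.0006932866604}
```

View pics/top0.png

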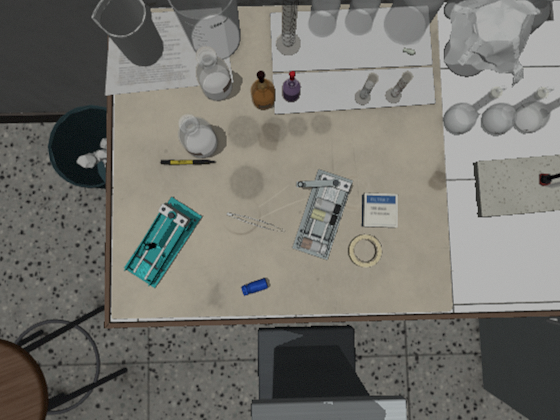

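View pics/scene0.png

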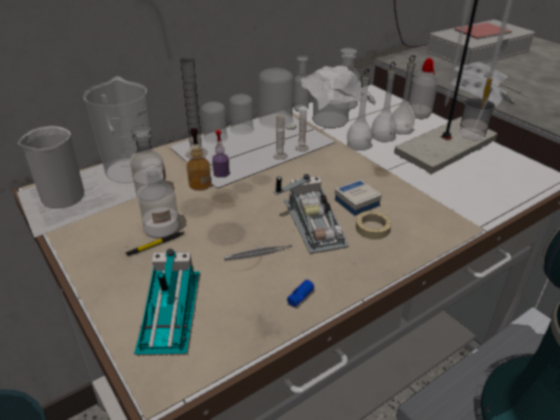

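The top view shows the grey rack at (323,213), the real one. The turquoise rack at (163,243) and the blue vial at (256,286) are decoys. I'll enlarge the grey rack to confirm.

```bash
cat > h.py <<'E'
import numpy as np, cv2
from scipy.spatial.transform import Rotation as R
from rig import telemetry, vision
def project(n,P,p=None):
    p=p or vision.camera_params(n); q=R.from_quat(p['rotation']).inv().apply(np.atleast_2d(P)-p['position'])
    if n=='wrist':
        r=np.hypot(q[:,0],q[:,1]); k=np.arctan2(r,q[:,2])/np.maximum(r,1e-9)
        return np.c_[p['cx']+p['fx']*q[:,0]*k,p['cy']+p['fy']*q[:,1]*k]
    return np.c_[p['cx']+p['fx']*q[:,0]/q[:,2],p['cy']+p['fy']*q[:,1]/q[:,2]]
def ray(n,uv,p=None):
    p=p or vision.camera_params(n); uv=np.atleast_2d(uv).astype(float)
    a=(uv[:,0]-p['cx'])/p['fx']; b=(uv[:,1]-p['cy'])/p['fy']
    if n=='wrist':
        r=np.hypot(a,b); k=np.sin(r)/np.maximum(r,1e-9); d=np.c_[a*k,b*k,np.cos(r)]
    else: d=np.c_[a,b,np.ones_like(a)]
    return p['position'],R.from_quat(p['rotation']).apply(d)
def onz(n,uv,z,p=None):
    o,d=ray(n,uv,p); return o+d*((z-o[2])/d[:,2])[:,None]
def crop(src,x0,y0,x1,y1,f,dst):
    im=cv2.imread(src)[y0:y1,x0:x1]; cv2.imwrite(dst,cv2.resize(im,None,fx=f,fy=f,interpolation=cv2.INTER_CUBIC))
E
python3 - <<'E'
from h import *
crop("pics/top0.png",285,160,405,270,5,"pics/c1.png")
print(onz('top',[[323,213],[316,255],[333,172]],0).round(1))
E
```

```text
[[537.1  -2.2   0. ]
 [448.5  15.7   0. ]
 [625.  -26.8   0. ]]
```

View pics/c1.png

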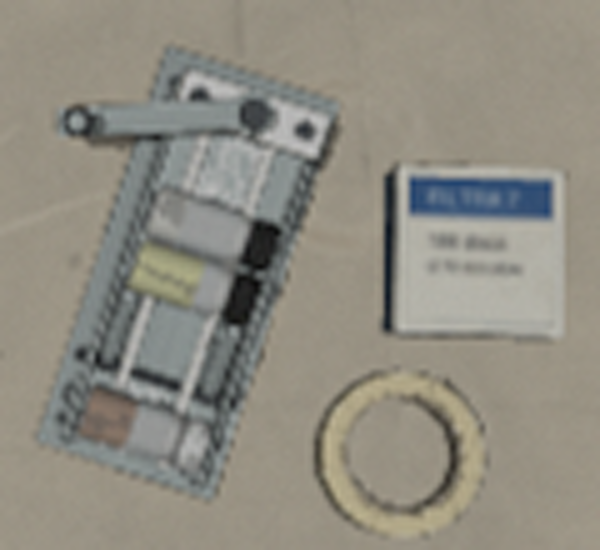

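The enlarged crop shows the grey rack with the brown, white-capped vial at its low end, at about (314,244) in the top image. The keeper is swung out left, with its pin at about (301,184). Next I move over it for a wrist view.

Emit:
{"api": "servo_tool", "payload": {
  "deltas": [50,21,-54,0,0,0,42,-108,0,0,0,63,-162,0,0,0,84,-216,0,0,0,105,-270,0,0,0,126,-324,0,0,0,147,-378,0,0,0,168,-432,0,0,0,189,-486,0,0,0,210,-540,0,0,0,235,-600,0,0,0,260,-650,-10,0]
}}

```text
clock: 1.6
ee_pos: [443.6, -2.5, 395.4]
tool_rot: [0.137, 0.991, 0.0, 0.001]
force: [0.5, 0.8, -0.0]
width: -0.001
```

```bash
python3 - <<'E'
from h import *
s=telemetry.get_state(); p=vision.camera_params('wrist'); im=vision.get_image('wrist')
cv2.imwrite('pics/w1.png',cv2.cvtColor(im,cv2.COLOR_RGB2BGR)); import pickle; pickle.dump(p,open('w1.p','wb'))
print(s['clock'],s['ee_pos'],s['tool_rot'],s['width']); print(p)
cv2.imwrite('pics/w1b.png',cv2.resize(cv2.imread('pics/w1.png'),(800,600),interpolation=cv2.INTER_CUBIC))
E
```

```text
1.6 [443.60041181  -2.46101861 395.36363888] [1.37300035e-01 9.90528721e-01 1.84052821e-04 1.23247752e-03] -0.0007248794654050898
{'fx': 325.19226210127806, 'fy': 325.19226210127806, 'cx': 287.2798238068219, 'cy': 203.91935394314817, 'position': array([362.37723777,  19.53210659, 363.72545392]), 'rotation': array([0.78600481, 0.59555732, 0.10038377, 0.13202658])}
```

View pics/w1b.png

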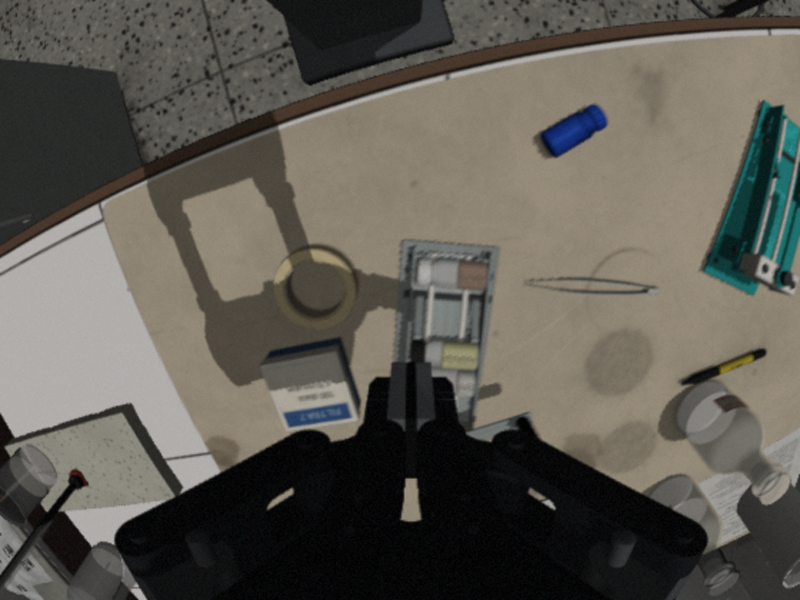

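The wrist view shows the rack at (450,330) with vial 1 at (452,272), and the fingers hide its high end. I'll move forward along the rack so the whole of it is visible.

Emit:
{"api": "servo_tool", "payload": {
  "deltas": [0,60,-10,0,0,0,120,-20,0,0,0,180,-30,0,0,0,180,-30,0,0,0,180,-30,0,0]
}}

```text
clock: 2.28
ee_pos: [622.6, -30.1, 393.4]
tool_rot: [0.137, 0.991, -0.0, -0.002]
force: [-0.5, 0.9, 0.0]
width: 0.005
```

```bash
python3 - <<'E'
from h import *
s=telemetry.get_state(); p=vision.camera_params('wrist'); im=vision.get_image('wrist')
cv2.imwrite('pics/w2.png',cv2.cvtColor(im,cv2.COLOR_RGB2BGR)); import pickle; pickle.dump(p,open('w2.p','wb'))
print(s['clock'],s['ee_pos'],s['tool_rot']); 
q=project('wrist',[[450,15,0],[630,-27,0],[537,0,20]],p).round(0);print(q)
c=q[2].astype(int);x0=max(0,c[0]-100);y0=max(0,c[1]-80)
print(x0,y0);crop('pics/w2.png',x0,y0,x0+200,y0+150,4,'pics/w2b.png')
E
```

```text
2.275 [622.63434561 -30.05325392 393.41268937] [ 1.36956701e-01  9.90575811e-01 -5.04830930e-05 -1.55613412e-03]
[[285.  15.]
 [293. 177.]
 [294.  91.]]
194 11
```

View pics/w2b.png

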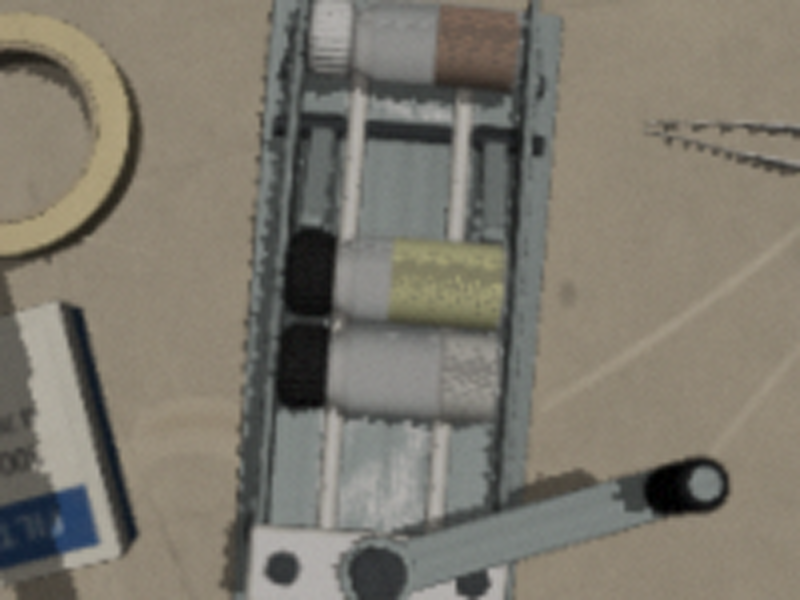

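The enlarged wrist view shows all three vials, both ribs, the pawls, the block, the pivot (378,573) and the pin top (708,485). I'll fit the gutter pose from these, with the top camera as a cross-check.

```bash
cat > fit.py <<'E'
from h import *
import pickle; from scipy.optimize import least_squares
pw=pickle.load(open('w2.p','rb')); pt=vision.camera_params('top')
W=lambda u,v:('wrist',((u+.5)/4-.5+194,(v+.5)/4-.5+11),pw)
T=lambda u,v:('top',((u+.5)/5-.5+285,(v+.5)/5-.5+160),pt)
S=R.from_euler('y',-9,degrees=True)
def G(g): return R.from_euler('z',g[2])*S, np.array([g[0],g[1],18.])
def hit(m,z,g):
    o,d=ray(*m); Rg,t=G(g); o=Rg.inv().apply(o-t); d=Rg.inv().apply(d)[0]
    return o+d*(z-o[2])/d[2]
obs=dict(w=dict(piv=W(378,573),pin=W(708,485),ribR=[W(357,90),W(330,525),W(349,220)],ribL=[W(464,95),W(438,520),W(457,230)],v=[(W(395,284),73.5),(W(388,371),96.5),(W(414,44),10.1)],blk=[W(252,527)]),
 t=dict(piv=T(257,115),pin=T(78,121),ribL=[T(147,300),T(125,380)],ribR=[T(215,320),T(190,405)],v=[(T(195,284),73.5),(T(213,228),96.5),(T(142,425),10.1)],blk=[]))
def res(q,keys):
    g=q[:3];r=[]
    for k in keys:
        o=obs[k]; P=hit(o['piv'],31,g); r+=[P[0]-146,P[1]]
        N=hit(o['pin'],63.5,g); r+=[N[0]-146+70*np.cos(q[3]),N[1]-70*np.sin(q[3])]
        r+=[hit(m,0,g)[1]+q[4] for m in o['ribR']]+[hit(m,0,g)[1]-q[4] for m in o['ribL']]
        for m,x in o['v']: P=hit(m,11.5,g); r+=[P[0]-x]
        r+=[hit(m,24,g)[0]-136 for m in o['blk']]
    return np.array(r)
if __name__=='__main__':
    for keys in ('w','t','wt'):
        f=least_squares(res,[450,15,-.27,1.3,12],args=(keys,),loss='soft_l1')
        print(keys,f.x.round(3),'\n',res(f.x,keys).round(1))
    g=f.x
    for m,x in obs['w']['v']: print('vial',hit(m,11.5,g[:3]).round(1))
E
python3 fit.py
```

```text
w [ 4.60335e+02  2.52860e+01 -3.38000e-01  1.20600e+00  1.35840e+01] 
 [-1.  -0.8  0.  -0.1 -0.2  0.5  0.1 -0.   0.1  0.2  0.8 -0.4  0.2  0.2]
t [ 4.6075e+02  2.4996e+01 -3.4100e-01  1.2090e+00  1.4450e+01] 
 [-0.7 -0.9 -0.1  0.3  0.8 -0.5  1.1 -0.6 -0.5  0.4  1.3]
wt [ 4.60509e+02  2.51780e+01 -3.40000e-01  1.20800e+00  1.38670e+01] 
 [-1.2 -0.5 -0.4  0.1  0.1  1.   0.5 -0.2  0.1  0.1  0.6 -0.6 -0.   0.
 -0.5 -1.2  0.4  0.   0.  -1.2  1.5 -0.2 -0.2  0.7  1.6]
vial [74.1 -0.8 11.5]
vial [95.9 -1.1 11.5]
vial [10.1 -0.2 11.5]
```

Both cameras agree to about 1 mm: the gutter origin is (460.5, 25.2, 18), the yaw −0.339 rad and the keeper at 1.21 rad. The fingers are shut, so I go to a point ahead of the lip, aligned with the gutter.

Emit:
{"api": "servo_tool", "payload": {
  "deltas": [0,-50,17,0,-3.7,0,-100,34,0,-3.7,0,-150,51,-20,-3.7,0,-196,67,-60,-3.7,0,-196,67,-110,-3.7,0,-196,67,-140,-3.7,0,-196,67,-140,-3.7,0,-196,67,-140,-3.7]
}}

```text
clock: 3.32
ee_pos: [427.3, 36.8, 256.3]
tool_rot: [0.169, 0.986, 0.0, 0.001]
force: [0.2, -0.6, -0.3]
width: -0.002
```

```bash
cat > st.py <<'E'
from fit import *
def st(g=(460.5,25.2,-.339)):
    s=telemetry.get_state(); d=s['ee_pos']-np.array([g[0],g[1],0]); c,n=np.cos(g[2]),np.sin(g[2])
    Y=R.from_quat(s['tool_rot']).as_matrix()
    print('t',round(s['clock'],2),'pos',s['ee_pos'].round(1),'s',round(d[0]*c+d[1]*n,1),'l',round(-d[0]*n+d[1]*c,1),'tip z',round(d[2]-173,1),'jaw yaw-left deg',round(np.degrees(np.arctan2(Y[1,1],Y[0,1])-g[2])-90,1),'zaxis',Y[:,2].round(3),'F',s['force'].round(1),'w',round(s['width'],2))
if __name__=='__main__': st()
E
python3 st.py
```

```text
t 3.33 pos [427.3  36.8 256.3] s -35.2 l -0.1 tip z 83.3 jaw yaw-left deg -0.0 zaxis [ 0.003  0.    -1.   ] F [ 0.2 -0.6 -0.3] w -0.0
```

Emit:
{"api": "servo_tool", "payload": {
  "deltas": [0,0,0,-30,0,0,0,0,-50,0,0,0,0,-59,0,0,0,0,-59,0]
}}

```text
clock: 3.82
ee_pos: [427.7, 36.7, 196.4]
tool_rot: [0.169, 0.986, 0.0, 0.001]
force: [-0.2, -0.9, -0.2]
width: 0.003
```

```bash
python3 - <<'E'
from st import *
st()
a=cv2.cvtColor(vision.get_image('wrist'),cv2.COLOR_RGB2BGR); b=cv2.cvtColor(vision.get_image('scene'),cv2.COLOR_RGB2BGR)
st()
cv2.imwrite('pics/w3.png',a)
x=cv2.resize(a[120:330,180:400],(400,382)); y=cv2.resize(b[150:280,250:386],(400,382),interpolation=cv2.INTER_CUBIC)
cv2.imwrite('pics/c3.png',np.hstack([x,y]))
E
```

```text
t 3.83 pos [427.7  36.7 196.4] s -34.8 l -0.1 tip z 23.4 jaw yaw-left deg -0.0 zaxis [ 0.001  0.    -1.   ] F [-0.2 -0.9 -0.2] w 0.0
t 3.92 pos [428.   36.7 196.9] s -34.5 l 0.0 tip z 23.9 jaw yaw-left deg -0.0 zaxis [ 0.002  0.    -1.   ] F [-0.4 -0.5 -0. ] w 0.0
```

View pics/c3.png

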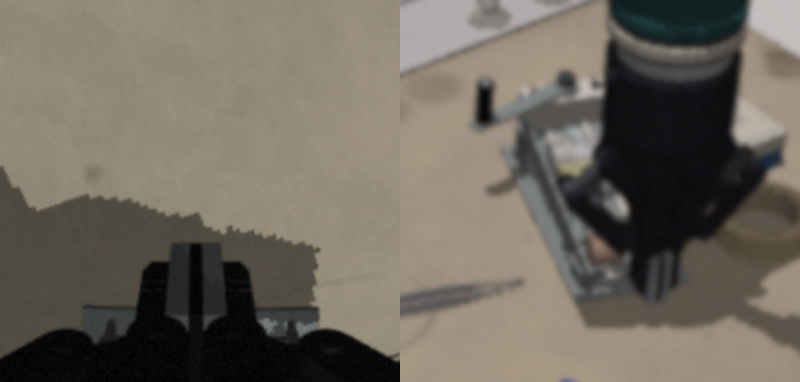

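The fingertips are centred on the rack: the pad centre is at column 195 and the plate middle at about 200. They stand just ahead of the lip gap, at axis-low height. I start the push.

Emit:
{"api": "servo_tool", "payload": {
  "deltas": [0,9.4,-3.3,0,0,0,17,-6,0,0,0,20.7,-7.3,0.5,0,0,24.5,-8.6,1.2,0,0,28.3,-10,1.8,0,0,32.1,-11.3,2.5,0,0,32.1,-11.3,2.5,0]
}}

```text
clock: 4.8
ee_pos: [459.6, 25.3, 198.3]
tool_rot: [0.169, 0.986, 0.0, 0.0]
force: [-0.8, -0.3, 0.4]
width: -0.001
```

```bash
python3 - <<'E'
from st import *
st()
b=cv2.cvtColor(vision.get_image('scene'),cv2.COLOR_RGB2BGR);a=cv2.cvtColor(vision.get_image('top'),cv2.COLOR_RGB2BGR)
x=cv2.resize(a[160:270,285:400],(400,382),interpolation=cv2.INTER_CUBIC); y=cv2.resize(b[150:280,250:386],(400,382),interpolation=cv2.INTER_CUBIC)
cv2.imwrite('pics/c4.png',np.hstack([x,y]))
E
```

```text
t 4.8 pos [459.6  25.3 198.3] s -0.8 l -0.2 tip z 25.3 jaw yaw-left deg -0.0 zaxis [ 0. -0. -1.] F [-0.8 -0.3  0.4] w -0.0
```

View pics/c4.png

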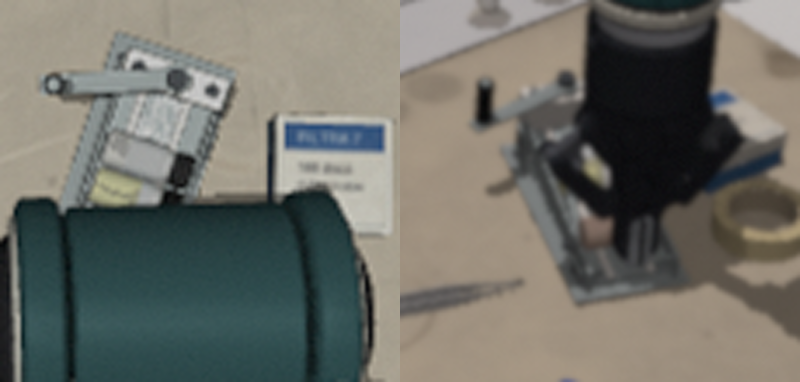

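The vial (brown end at (597,232) in the right crop) is ahead of the fingers and rolling up the gutter. I keep going to just short of home.

Emit:
{"api": "servo_tool", "payload": {
  "deltas": [0,5.7,-2,0.9,0,0,11.3,-4,1.9,0,0,17,-6,2.8,0,0,22.6,-8,3.8,0,0,28.3,-10,4.7,0,0,34,-12,5.7,0,0,39.6,-14,6.6,0,0,44.3,-15.6,7.4,0,0,47.2,-16.6,7.9,0,0,47.2,-16.6,7.9,0]
}}

```text
clock: 6.15
ee_pos: [506.8, 8.7, 206.2]
tool_rot: [0.169, 0.986, 0.0, 0.0]
force: [0.0, -0.4, -0.0]
width: -0.0
```

```bash
python3 st.py
```

```text
t 6.15 pos [506.8   8.7 206.2] s 49.1 l -0.2 tip z 33.2 jaw yaw-left deg -0.0 zaxis [ 0.001 -0.    -1.   ] F [ 0.  -0.4 -0. ] w -0.0
```

Expected home is at s≈53. I creep forward in small steps and watch the force for contact with the block.

Emit:
{"api": "servo_tool", "payload": {
  "deltas": [0,1.9,-0.7,0.3,0,0,3.3,-1.2,0.6,0,0,3.8,-1.3,0.6,0,0,3.8,-1.3,0.6,0]
}}

```text
clock: 6.65
ee_pos: [510.3, 7.5, 206.7]
tool_rot: [0.169, 0.986, -0.0, -0.0]
force: [0.1, -0.0, 0.0]
width: -0.001
```

```bash
python3 st.py
```

```text
t 6.65 pos [510.3   7.5 206.7] s 52.8 l -0.2 tip z 33.7 jaw yaw-left deg -0.0 zaxis [-0. -0. -1.] F [ 0.1 -0.   0. ] w -0.0
```

Emit:
{"api": "servo_tool", "payload": {
  "deltas": [0,0.9,-0.3,0.2,0,0,0.9,-0.3,0.2,0]
}}

```text
clock: 6.9
ee_pos: [510.7, 7.3, 206.6]
tool_rot: [0.169, 0.986, 0.0, -0.001]
force: [-2.5, 1.9, -0.4]
width: 0.002
```

Emit:
{"api": "servo_tool", "payload": {
  "deltas": [0,0.9,-0.3,0.2,0,0,0.9,-0.3,0.2,0]
}}

```text
clock: 7.15
ee_pos: [511.1, 7.1, 206.5]
tool_rot: [0.169, 0.986, 0.0, -0.002]
force: [-5.1, 2.1, 1.5]
width: 0.002
```

```bash
python3 - <<'E'
from st import *
st()
b=cv2.cvtColor(vision.get_image('scene'),cv2.COLOR_RGB2BGR);a=cv2.cvtColor(vision.get_image('wrist'),cv2.COLOR_RGB2BGR)
x=cv2.resize(a[120:330,180:400],(400,382)); y=cv2.resize(b[170:260,270:364],(400,382),interpolation=cv2.INTER_CUBIC)
cv2.imwrite('pics/c5.png',np.hstack([x,y]))
E
```

```text
t 7.15 pos [511.1   7.1 206.5] s 53.8 l -0.2 tip z 33.5 jaw yaw-left deg -0.0 zaxis [-0.003  0.001 -1.   ] F [-5.1  2.1  1.5] w 0.0
```

View pics/c5.png

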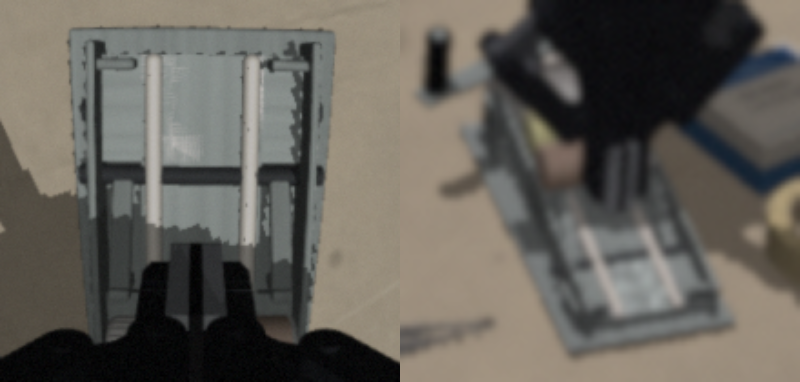

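The force rose at s≈53.3, so the row is home. I back off gently so the row settles on the pawls, then retreat and lift to look.

Emit:
{"api": "servo_tool", "payload": {
  "deltas": [0,-1,0.3,-0.2,0,0,-2,0.7,-0.3,0,0,-3,1,-0.5,0,0,-4,1.4,-0.7,0,0,-5,1.7,-0.8,0,0,-6,2.1,-1,0,0,-7,2.5,-1.2,0,0,-8.5,3,-1.4,0,0,-15,5.3,-2.4,0,0,-24,8.5,-2,0,0,-24,8.5,40,0,0,-24,8.5,90,0]
}}

```text
clock: 8.75
ee_pos: [486.4, 15.6, 296.5]
tool_rot: [0.169, 0.986, -0.0, -0.002]
force: [1.3, -0.4, 0.7]
width: -0.0
```

Emit:
{"api": "servo_tool", "payload": {
  "deltas": [0,40,-14,40,0,0,90,-30,80,0,0,135,-46,97,0,0,135,-46,97,0,0,135,-46,97,0]
}}

```text
clock: 9.38
ee_pos: [622.1, -30.4, 393.0]
tool_rot: [0.169, 0.986, -0.0, -0.001]
force: [0.2, 0.2, -0.6]
width: 0.002
```

```bash
python3 - <<'E'
from st import *
st()
p=vision.camera_params('wrist'); im=cv2.cvtColor(vision.get_image('wrist'),cv2.COLOR_RGB2BGR)
cv2.imwrite('pics/w5.png',im); pickle.dump(p,open('w5.p','wb'))
c=project('wrist',[[537,0,20]],p)[0].astype(int);x0=max(0,c[0]-100);y0=max(0,c[1]-80)
print(x0,y0);crop('pics/w5.png',x0,y0,x0+200,y0+150,4,'pics/w5b.png')
E
```

```text
t 9.38 pos [622.1 -30.4 393. ] s 170.9 l 1.3 tip z 220.0 jaw yaw-left deg -0.0 zaxis [-0.003  0.    -1.   ] F [ 0.2  0.2 -0.6] w 0.0
188 11
```

View pics/w5b.png

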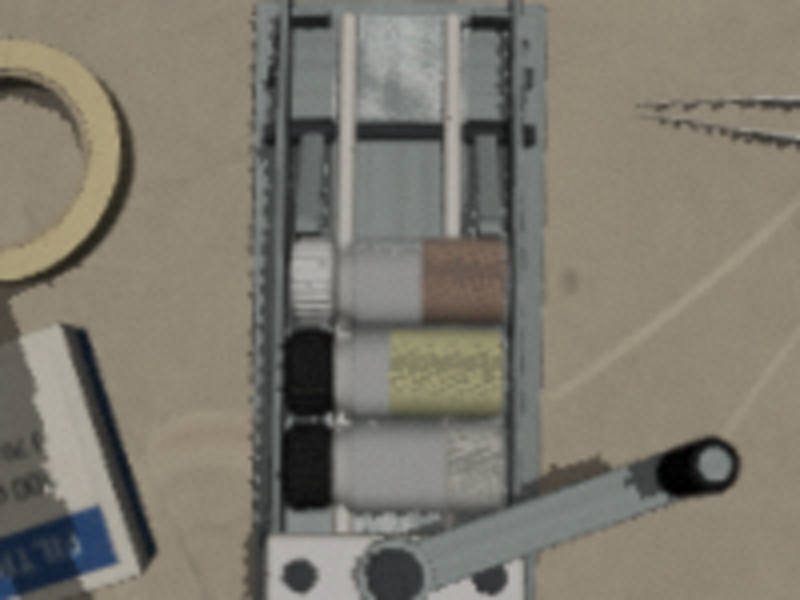

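The row is latched: vial 1 rests at (400,280) behind the pawl ends, with the yellow and clear vials above it. The keeper hasn't moved. I now work out the keeper sweep, using the tool's −x face turned diagonally and tracking the pin's arc.

```bash
python3 - <<'E'
from st import *
g=np.array([460.5,25.2,-.339]); Rg,t=G(g)
q=[460.5,25.2,-.339]
pw5=pickle.load(open('w5.p','rb'))
N=hit(('wrist',((712+.5)/4-.5+188,(463+.5)/4-.5+11),pw5),63.5,g); th=np.arctan2(N[1],146-N[0]); print('pin',N,'theta',th)
v=hit(('wrist',((398+.5)/4-.5+188,(281+.5)/4-.5+11),pw5),11.5,g); print('vial1',v)
s=telemetry.get_state(); print('qpos',s['qpos'].round(3)); c0=s['ee_pos']
print('standoff/path, TCP world and delta')
a=g[2]+np.radians(240); n=np.array([np.cos(a),np.sin(a),0])
for T,off in [(th,30)]+[(x,17) for x in (1.2,1.1,1.,.9,.8,.7,.6,.5,.4,.3,.2,.1,.0)]:
    P=Rg.apply([146-70*np.cos(T),70*np.sin(T),36])+t - n*off; P[2]+=173; print(round(T,2),P.round(1),(P-c0).round(1))
E
```

```text
pin [120.41864297  64.21040902  63.5       ] theta 1.1916709603055238
vial1 [ 7.33107239e+01 -2.90116808e-03  1.15000000e+01]
qpos [-0.089  0.174  1.735  0.     1.236 -1.32 ]
standoff/path, TCP world and delta
1.19 [611.5  68.5 245.3] [ -10.2   98.7 -147.3]
1.2 [602.2  60.  245.4] [ -19.5   90.2 -147.2]
1.1 [595.3  59.4 244.4] [ -26.4   89.6 -148.2]
1.0 [588.5  58.2 243.5] [ -33.2   88.4 -149.2]
0.9 [581.8  56.2 242.6] [ -39.9   86.4 -150.1]
0.8 [575.4  53.6 241.8] [ -46.3   83.8 -150.9]
0.7 [569.2  50.3 241. ] [ -52.5   80.5 -151.6]
0.6 [563.4  46.4 240.4] [ -58.3   76.6 -152.3]
0.5 [558.   42.  239.8] [ -63.7   72.2 -152.9]
0.4 [553.1  37.1 239.3] [ -68.6   67.3 -153.3]
0.3 [548.7  31.7 238.9] [ -73.    61.9 -153.7]
0.2 [544.8  25.8 238.7] [ -76.9   56.  -154. ]
0.1 [541.5  19.6 238.5] [ -80.1   49.8 -154.2]
0.0 [538.9  13.2 238.4] [ -82.8   43.4 -154.2]
```

Emit:
{"api": "servo_tool", "payload": {
  "deltas": [0,0,25,0,10,0,0,50,0,20,0,0,80,0,30,0,0,112,0,40,0,0,112,-30,50,0,0,112,-70,60,0,0,112,-115,60,0,0,112,-147,60,0,0,112,-147,60,0,0,-10,99,-147,60,0,-10,99,-147,60]
}}

```text
invalid input
```

```bash
python3 - <<'E'
from st import *
st()
b=cv2.cvtColor(vision.get_image('scene'),cv2.COLOR_RGB2BGR);a=cv2.cvtColor(vision.get_image('wrist'),cv2.COLOR_RGB2BGR)
x=cv2.resize(a[120:330,180:400],(400,382)); y=cv2.resize(b[160:260,260:365],(400,382),interpolation=cv2.INTER_CUBIC)
cv2.imwrite('pics/c6.png',np.hstack([x,y]))
E
```

```text
t 9.43 pos [621.7 -30.2 392.7] s 170.4 l 1.4 tip z 219.7 jaw yaw-left deg -0.0 zaxis [-0.003  0.    -1.   ] F [ 0.6 -0.7 -0.1] w -0.0
```

View pics/c6.png

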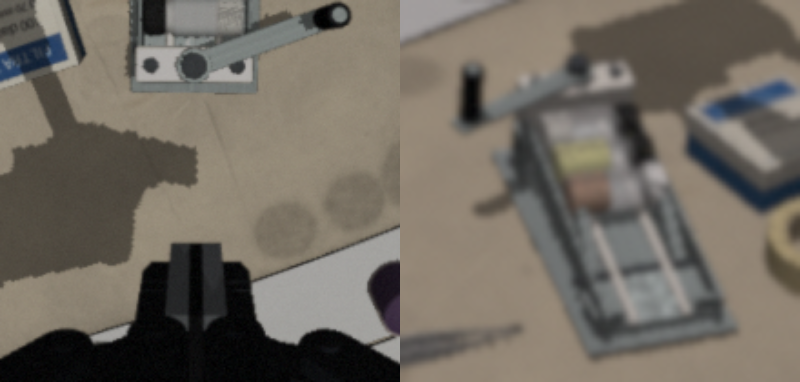

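The move was refused and nothing moved. The pictures show the row still latched. I'll retry in smaller calls.

Emit:
{"api": "servo_tool", "payload": {
  "deltas": [0,0,25,0,10,0,0,50,0,20,0,0,80,0,30,0,0,112,0,30]
}}

```text
clock: 10.02
ee_pos: [621.8, 82.4, 393.5]
tool_rot: [-0.093, 0.996, 0.0, -0.001]
force: [-0.5, 0.8, -0.2]
width: 0.004
```

Emit:
{"api": "servo_tool", "payload": {
  "deltas": [0,0,0,-30,10,0,0,0,-60,20,0,0,0,-110,30,0,0,0,-147,30,0,0,0,-147,30,0,0,0,-147,30]
}}

```text
clock: 10.78
ee_pos: [623.2, 81.6, 248.4]
tool_rot: [-0.347, 0.938, -0.0, 0.001]
force: [0.8, 0.0, 0.6]
width: -0.001
```

```bash
python3 st.py
```

```text
t 10.78 pos [623.2  81.6 248.4] s 134.7 l 107.3 tip z 75.4 jaw yaw-left deg 60.0 zaxis [ 0.001  0.    -1.   ] F [0.8 0.  0.6] w -0.0
```

Emit:
{"api": "servo_tool", "payload": {
  "deltas": [0,-11,-13,-2,0,0,-16,-18,-2,0,0,-20,-22,-2,0,0,-27,-22.3,-3,0,0,-34,-23.5,-4,0,0,-40.7,-25.5,-5,0,0,-47,-28,-5.7,0,0,-53.3,-31.4,-6.5,0,0,-59,-35.3,-7,0,0,-59,-35.3,-7,0]
}}

```text
clock: 12.02
ee_pos: [563.6, 45.7, 239.9]
tool_rot: [-0.346, 0.938, 0.0, -0.0]
force: [-0.2, 0.6, 0.5]
width: 0.003
```

```bash
cat >pinm.py <<'E'
from st import *
st()
im=cv2.cvtColor(vision.get_image('top'),cv2.COLOR_RGB2BGR); cv2.imwrite('pics/tk.png',im)
b=cv2.cvtColor(vision.get_image('scene'),cv2.COLOR_RGB2BGR)
y=cv2.resize(b[150:260,260:380],(0,0),fx=5,fy=5,interpolation=cv2.INTER_CUBIC);cv2.imwrite('pics/c7.png',y)
E
python3 pinm.py
```

```text
t 12.03 pos [563.6  45.7 239.9] s 90.4 l 53.6 tip z 66.9 jaw yaw-left deg 60.0 zaxis [-0.001 -0.    -1.   ] F [-0.2  0.6  0.5] w 0.0
```

View pics/c7.png

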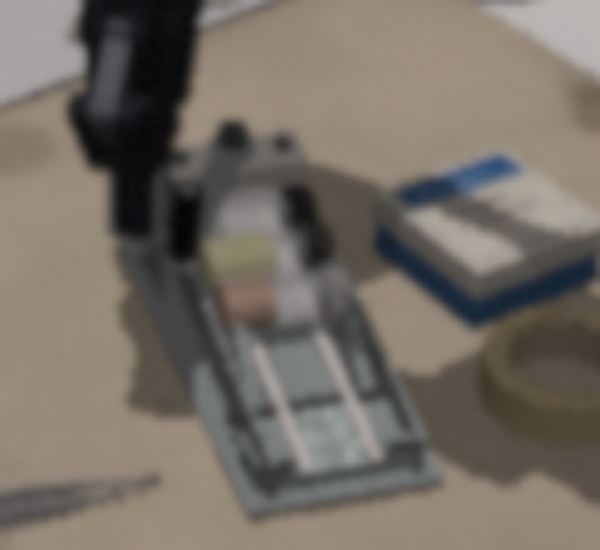

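The keeper is swinging in: the black pin at (185,225) is held against the finger face, and the vials are undisturbed. I continue the arc.

Emit:
{"api": "servo_tool", "payload": {
  "deltas": [0,-5.6,-3.7,0,0,0,-10.5,-8.6,-0.6,0,0,-14.9,-14,-1,0,0,-18.8,-19.9,-1.2,0,0,-22.1,-26.1,-1.4,0,0,-23.5,-29.3,-1.5,0,0,-23.5,-29.3,-1.5,0]
}}

```text
clock: 13.0
ee_pos: [540.5, 16.4, 238.6]
tool_rot: [-0.346, 0.938, -0.0, 0.0]
force: [-0.3, -0.3, 0.6]
width: -0.003
```

Emit:
{"api": "servo_tool", "payload": {
  "deltas": [0,-0.9,-2,0,0,0,-0.9,-2,0,0]
}}

```text
clock: 13.25
ee_pos: [539.7, 14.7, 238.6]
tool_rot: [-0.347, 0.938, -0.0, 0.0]
force: [-0.2, 0.4, 0.4]
width: 0.001
```

```bash
python3 st.py
```

```text
t 13.25 pos [539.7  14.7 238.6] s 78.2 l 16.5 tip z 65.6 jaw yaw-left deg 60.0 zaxis [ 0. -0. -1.] F [-0.2  0.4  0.4] w 0.0
```

Emit:
{"api": "servo_tool", "payload": {
  "deltas": [0,-0.5,-1.5,0,0,0,-0.5,-1.5,0,0]
}}

```text
clock: 13.5
ee_pos: [539.2, 13.3, 238.6]
tool_rot: [-0.347, 0.938, 0.0, 0.0]
force: [0.3, -0.2, 0.4]
width: -0.0
```

Emit:
{"api": "servo_tool", "payload": {
  "deltas": [0,-0.3,-1,0,0,0,-0.3,-1,0,0]
}}

```text
clock: 13.75
ee_pos: [539.1, 12.7, 238.7]
tool_rot: [-0.346, 0.938, 0.0, 0.001]
force: [1.1, 3.4, 0.4]
width: 0.002
```

Contact: 3.4 N towards +y. One more millimetre to confirm it is the stop.

Emit:
{"api": "servo_tool", "payload": {
  "deltas": [0,-0.3,-1,0,0,0,-0.3,-1,0,0]
}}

```text
clock: 14.0
ee_pos: [539.0, 12.1, 238.8]
tool_rot: [-0.346, 0.938, 0.001, 0.001]
force: [2.4, 7.0, -0.5]
width: 0.0
```

Emit:
{"api": "servo_tool", "payload": {
  "deltas": [0,-0.3,-1,0,0,0,-0.3,-1,0,0]
}}

```text
clock: 14.25
ee_pos: [539.0, 11.5, 239.0]
tool_rot: [-0.346, 0.938, 0.001, 0.002]
force: [3.0, 8.6, -1.0]
width: -0.005
```

The force keeps rising straight back along the push to about 9 N, so the keeper is on its stop. I retreat sideways, go up, then check.

Emit:
{"api": "servo_tool", "payload": {
  "deltas": [0,1,3,0,0,0,5,14,0,0,0,12,34,0,0,0,12,34,50,0,0,12,34,100,0,0,12,34,155,0,0,60,20,155,-10,0,85,-20,155,-20,0,85,-42,155,-30,0,85,-42,155,-40,0,85,-42,155,-40]
}}

```text
clock: 15.62
ee_pos: [623.6, -31.2, 393.2]
tool_rot: [-0.006, 1.0, 0.0, -0.0]
force: [0.0, 0.2, -0.1]
width: -0.006
```

```bash
cat > look.py <<'E'
from st import *
st()
p=vision.camera_params('wrist'); im=cv2.cvtColor(vision.get_image('wrist'),cv2.COLOR_RGB2BGR)
cv2.imwrite('pics/w8.png',im); pickle.dump(p,open('w8.p','wb'))
t=cv2.cvtColor(vision.get_image('top'),cv2.COLOR_RGB2BGR); cv2.imwrite('pics/t8.png',t)
c=project('wrist',[[537,0,20]],p)[0]; M=cv2.getRotationMatrix2D((float(c[0]),float(c[1])),0,4); M[:,2]+=np.array([240,300])-c
Rg,tt=G((460.5,25.2,-.339))
print('c',c,'M',M.tolist(),'exp pin top at shut',project('wrist',Rg.apply([76,0,63.5])+tt,p))
a=cv2.warpAffine(im,M,(480,600),flags=cv2.INTER_CUBIC); b=cv2.resize(t[160:270,285:345],(320,587),interpolation=cv2.INTER_CUBIC)
b=cv2.copyMakeBorder(b,0,13,0,0,cv2.BORDER_CONSTANT); cv2.imwrite('pics/c8.png',np.hstack([a,b]))
E
python3 look.py
```

```text
t 15.62 pos [623.6 -31.2 393.2] s 172.6 l 1.1 tip z 220.2 jaw yaw-left deg 20.1 zaxis [-0.001  0.    -1.   ] F [ 0.   0.2 -0.1] w -0.01
c [319.1996131   95.19871068] M [[4.0, 0.0, -1036.7984595342614], [-0.0, 4.0, -80.79483341767829]] exp pin top at shut [[332.43675674  77.07456821]]
```

View pics/c8.png

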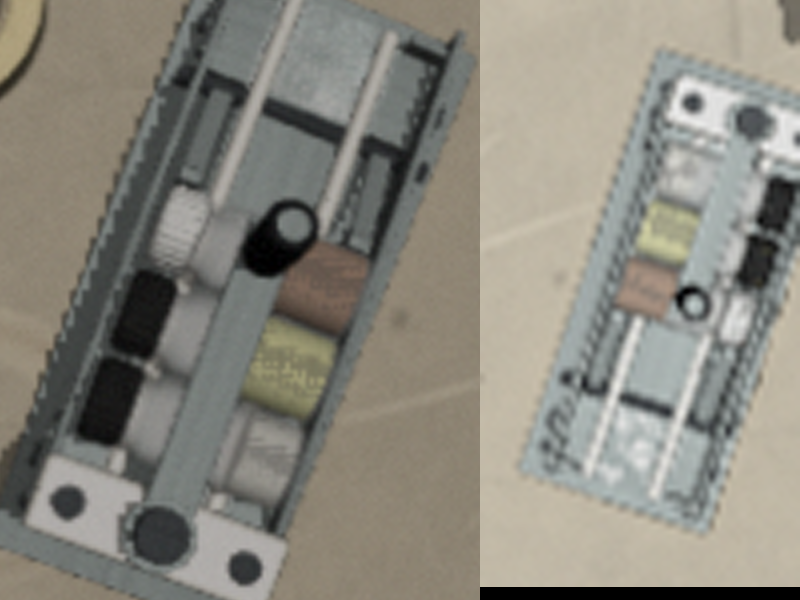

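```bash
python3 - <<'E'
from st import *
p=pickle.load(open('w8.p','rb')); g=(460.5,25.2,-.339)
px=lambda u,v:((u+1036.8)/4,(v+80.8)/4)
N=hit(('wrist',px(296,223),p),63.5,g);P=hit(('wrist',px(162,535),p),31,g)
print('pin',N,'piv',P,'theta abs',np.arctan2(N[1],146-N[0]),'rel',np.arctan2(N[1]-P[1],P[0]-N[0]))
pt=vision.camera_params('top'); tp=lambda u,v:((u+.5)*60/320-.5+285,(v+.5)*110/587-.5+160)
N=hit(('top',tp(692-480,302),pt),63.5,g);P=hit(('top',tp(755-480,121),pt),31,g)
print('top',N,P,np.arctan2(N[1],146-N[0]),np.arctan2(N[1]-P[1],P[0]-N[0]))
print('vial1',hit(('wrist',px(263,262),p),11.5,g))
E
```

```text
pin [74.8482176   0.26850242 63.5       ] piv [144.96264104  -0.27798165  31.        ] theta abs 0.0037736390410154125 rel 0.007794016851477516
top [76.87079841  2.37950103 63.5       ] [146.27980352  -1.42531627  31.        ] 0.03440748461896108 0.054762534963468064
vial1 [73.14150483  1.72650297 11.5       ]
```

```bash
python3 -c "
from rig import finish_job; print(finish_job())"
```

```text
the job is handed in; nothing more can be done
None
```

I pushed the white-capped vial up the grey rack's gutter until the row was home, and it stayed latched behind the pawls. Then I swung the keeper shut and handed the job in at about 16 s of the 48 s.

- **Row:** the push met resistance of about 5 N at 53.3–53.8 mm, where I had predicted 53.2 mm for the row against the block. After I backed off, vial 1 stayed 73.1–73.3 mm up the gutter, where a vial resting against the pawls sits (73.5 mm).
- **Keeper:** it came up against a firm stop, with force rising to about 9 N. The wrist camera puts it at 0.00–0.01 rad. The coarser top camera reads 0.03–0.05 rad. I trust the wrist view and the stop force.
- **Surroundings:** I did not touch the tape roll, stopper box, tweezers, turquoise rack or blue vial. The later pictures covered only part of them, so I made no separate check that they stayed put.
- **Refused command:** one move was refused as invalid. Nothing moved, and I redid it in smaller calls.

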